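# Lock a coin tube into the teller's cash box

## Robot

A 6-joint arm with a two-finger parallel gripper is mounted at the origin on the work surface. World frame = base frame: x ahead of the robot, y to its left, z up, the work surface at z = 0. Lengths are in m, angles in rad, forces in N, time in s.
With the tool pointing down it reaches from about 0.325 to 0.875 m from the base axis. Payload 4.4 kg.
Tool frame: the origin (TCP) lies on the centre line of the jaws, within the pads' length; the fingertips stand 25 mm ahead of it and the grasp point (between the pads) lies 6 mm ahead of it; z points along the fingers, y is the line along which they close (so a half turn about z gives the same grasp; the last joint's range is limited). The gripper opens to 85 mm and grips with 20 to 120 N. Pads are 22 mm wide; open, the fingers measure 114 mm over their backs; the gripper's body (76 mm by 85 mm) begins 54 mm behind the grasp point. The pads swing forward as they close: fully open they stand 13 mm farther back than shut.
Start: joints at [-1.333, 0.207, 1.542, -0, 1.393, -0.15], TCP at [0.218, -0.532, 0.256] pointing down, gripper open.
Joint ranges: [-2.73, 2.73], [-0.86, 2.22], [0.23, 2.46], [-1.11, 4.25], [0.08, 2.63], [-2.82, 2.82]. Speed limits (rad/s): [2.79, 2.79, 3.14, 3.14, 3.14, 3.14].

## Interface

Orientations are given as [roll, pitch, yaw] about the fixed x, y, z axes, in that order (R = Rz(yaw) Ry(pitch) Rx(roll)).
In Python, from station import arm gives the robot as it stands. The module is installed in compiled form; this text tells all that it offers.
- The arm moves only by the shell command python3 -m creep 'ROWS'. ROWS is JSON, a list of rows, each a list of 7 numbers: the shift along the world's x, y, z in m, then the turn, a rotation vector about the world's x, y, z in units of 5 degrees (1.0 is 5 degrees), then the closure, from 0 (fully open) to 1 (shut). In form: [[x, y, z, wx, wy, wz, hand], ...]. A call has 1 to 12 rows; each row shifts and turns the commanded pose from where the row before left it; what a row does not reach is not made up. A row lasts 1/12 s, in which the tool goes at most 41.7 mm and 7.16 degrees, less where a joint would pass 70% of its speed; a pose out of reach is approached as far as the arm can. A call is refused whole if a number of a shift passes 0.0417 or a number of a turn 1, either way. A call with a gripper value outside its range is refused whole. The fingers move at their own pace and stop on an object; the grip force is fixed at half the most. Time passes only in rows, so rows that do not move let the fingers close. It gives the time, the measured TCP pose, the force, the opening and the grip force at its end, in the units of the state.
- arm.state(): the state, without advancing time (a new reading comes with each control period).
- arm.read_camera(name): name is "side" or "top"; returns the picture (480x640x3 uint8, red, green, blue); there is no depth.
- arm.calibration(name): a dict with "intrinsics" (3x3 intrinsics, pixels), "position" and "orientation" of the camera in the world. Camera axes: x right, y up, looking along -z (the intrinsics and any distortion apply to the point x, -y, -z); pixel columns grow to the right and rows downward; lengths in m; the calibration is good to about 2 mm. A picture is of the moment at which its call begins. calibration takes no time and is no camera call.
- arm.hand_in(): hands the job in; it is judged then, once.
Trained networks look in the newest picture that a camera, given by its name, has taken for a name from the list of things; names that differ only in an ending like _2 or _b are one class to them, and where a whole thing is asked for, a point or a joint stands for the part that bears it (a point fixed in the world has none). Each returns a list of dicts, best first, with "p" (0 to 1); they miss things now and then, are a little off and sometimes report something else, mostly with a low value. They report only what shows in the picture. A call takes as long as a camera call. They do not tell look-alikes from the thing itself.
- arm.find_in(camera, query): "xyz" ([x, y, z] in m, in world coordinates, good to about 4 mm: the middle of the surface that is visible of it).
- arm.landmark_of(camera, query): "xyz" ([x, y, z] in m, in world coordinates, good to about 4 mm: a listed point, or the origin of a listed thing).
The state is a dict: "t": time; "q": joint angles; "dq": joint speeds; "joint_efforts": joint torques, N m; "position": TCP position; "orientation": TCP orientation; "wrist_force": force on the tool from outside, world axes, zero at the start; "moment": the same for the moment, N m; "grip_width": finger opening in m; "grasp_force": force on a finger pad.
Only numpy, scipy, OpenCV 4.12 (cv2) and the standard library are available. Lean on these libraries where they do the work, as an engineer would, in place of code of your own. Each camera call takes 0.05 s, during which the arm holds its last target. There are 200 camera calls.

## Task

Lay the orange coin tube that lies on the sill flat in the empty compartment of the blue cash box, without dropping it, beside the tube already there, then lower the lid fully shut without slamming it. Then take the red-handled key, fit its square socket fully home on the brass square spindle, and only then turn it clockwise (seen from above) until the red latch bar comes to its stop across the lid; leave the key on the spindle.

Things in the scene. Friction and masses are not known exactly. Their poses are not given: they have to be found in the camera images.
- tube: the tube to load: orange plastic square-section coin tube, 86 mm long (its x axis), 27 x 27 mm across, about 0.2 kg, lying on the sill in the open; origin at the centre of its underside
- tube_in: the identical tube already lying in the other compartment, along the cash box's x axis; origin at the centre of its underside; leave it there
- cashbox: fixed blue cash box, 150 (x) by 190 (y) by 55 mm high, walls, floor and divider 5 mm; the divider runs along x between two compartments 140 (x) by 87 mm (y). Origin: centre of its underside; x points to the hinge side, away from the robot, y to the empty compartment. A bolt housing 64 (x) by 62 (y) by 64 mm high stands against its -y side, 10 mm nearer the robot than the box centre
- empty_bay (a point): centre of the inner floor (5 mm above the sill, 50 mm below the rim) of the empty compartment; axes as the cash box
- filled_bay (a point): centre of the inner floor of the compartment that already holds a tube; axes as the cash box
- lid (a joint): angle of the hinged lid: 0 = shut, pi/2 = upright, 1.9 = fully open; starts about upright. A stiff friction hinge (about 0.3 N m, so 2 to 4 N at the free edge move it) holds it wherever it is left. The lid is a grey plate 150 x 190 mm, 8 mm thick, hinged along the box's far rim; when open its outside faces away from the robot
- lid_hinge (a point): middle of the hinge line, at the box's far top edge (55.5 mm above the sill), on the lid's underside. The frame turns with the lid: -x runs along the lid to its free edge 150 mm away, z is the outward normal (up when shut; outer face at z = 8 mm), y runs along the hinge line
- lid_handle (a point): black knob on the outside of the lid, on its middle line, 30 mm from the free edge; the point is at the knob, 35 mm out from the lid's outer face. Nothing else stands on the lid
- key: loose T-shaped key, 0.25 kg, standing socket down: dark steel hub 46 x 46 x 35 mm high with a square bore 23.6 mm wide, 29 mm deep, open downward (3 mm chamfer at the mouth), topped by a red grip bar 100 mm long (x), 20 mm wide (y), 34 mm high; 69 mm high in all. Origin: centre of its underside, z up; bore sides parallel to x and y. It fits in any of four quarter-turn positions
- spindle_seat (a point): centre of the top of the round steel collar (46 mm across, 73.5 mm above the sill) on which the key's underside rests when fully home. The upright brass square spindle, 22 mm across flats, rises 26 mm above it: 14 mm straight, then tapered to 15 mm. The frame turns with the spindle: z up, flats parallel to x and y; the red latch bar (62 x 14 x 8 mm) points along -x
- spindle_part (a joint): angle of the spindle and its latch bar in rad, growing clockwise from above: 0 = latch bar points toward the robot side (-x of the cash box, unlocked), 1.57 = stop, latch bar points across the lid (locked). Light friction (0.12 N m) holds it where it is left
Things that resemble listed ones, but are neither listed nor needed, are in the scene too. Leave any green look-alike of the tube alone. Of the things that look like the key, take the one that is farthest from the robot's base at the start.

How it is judged:
By the outcome, as a careful person would: the job done as asked, in the order asked, and still so for the second after the job is handed in, with the robot touching nothing.
It also fails if it takes over 72 s, if anything falls off the work surface, if the arm or the gripper's body presses on something with over 40 N, if the wrist force passes 120 N, or if a joint passes its speed limit or range.

## Working session

There is one attempt and no reset: what is moved stays moved. The work goes in short steps, Python scripts to look and compute and a shell command to move; the robot and the scene stay as the last step left them, time stands still between calls to the robot, and variables do not carry over. Pictures are saved under pics/ and viewed, at most 10 in all, crops included, and the job is handed in when it is done.

```bash
mkdir -p pics; python3 - <<'E'
from station import arm
import cv2,numpy as np
for c in("top","side"):
    im=arm.read_camera(c); cv2.imwrite(f"pics/{c}0.png",im[:,:,::-1])
    k=arm.calibration(c); print(c,np.round(k["position"],3),np.round(k["orientation"],3),np.round(k["intrinsics"],1).tolist(),[x for x in k])
    for q in("tube","tube_in","cashbox","empty_bay","lid_handle","lid_hinge","key","spindle_seat"):
        print(q,[(np.round(d["xyz"],3).tolist(),round(d["p"],2)) for d in arm.landmark_of(c,q)][:4])
print(arm.state())
E
```

```text
top [ 0.362 -0.012  1.253] [ 0.148  0.02  -1.574] [[518.1, 0.0, 317.0], [0.0, 518.1, 241.8], [0.0, 0.0, 1.0]] ['intrinsics', 'position', 'orientation']
tube [([0.49, -0.384, 0.0], 0.89), ([0.49, -0.266, -0.002], 0.84)]
tube_in [([0.594, 0.027, 0.004], 0.9)]
cashbox [([0.585, 0.063, 0.001], 0.87), ([0.431, 0.375, -0.001], 0.66), ([0.726, 0.063, 0.163], 0.2)]
empty_bay [([0.589, 0.109, 0.007], 0.81)]
lid_handle [([0.723, 0.065, 0.166], 0.66)]
lid_hinge [([0.658, 0.062, 0.052], 0.92)]
key [([0.432, 0.375, -0.002], 0.55)]
spindle_seat [([0.575, -0.058, 0.076], 0.71)]
side [0.072 0.668 1.036] [ 0.726  0.013 -2.529] [[530.0, 0.0, 316.7], [0.0, 530.0, 236.9], [0.0, 0.0, 1.0]] ['intrinsics', 'position', 'orientation']
tube [([0.482, -0.38, -0.006], 0.91)]
tube_in [([0.594, 0.029, 0.004], 0.85), ([0.587, 0.11, 0.005], 0.22)]
cashbox [([0.587, 0.068, -0.004], 0.88)]
empty_bay [([0.584, 0.112, 0.006], 0.76)]
lid_handle [([0.724, 0.062, 0.165], 0.56), ([0.581, 0.018, 0.006], 0.25)]
lid_hinge []
key [([0.42, 0.255, -0.001], 0.81), ([0.432, 0.378, 0.0], 0.66), ([0.587, 0.067, -0.0], 0.32)]
spindle_seat []
{'t': 0.9, 'q': array([-1.33248281e+00,  2.06570609e-01,  1.54147640e+00, -1.25683337e-06,
        1.39354212e+00, -1.50519053e-01]), 'dq': array([-0.0005377 ,  0.00040234,  0.00034377,  0.00086657, -0.00036887,
       -0.00100718]), 'joint_efforts': array([ 2.45745778e-04, -3.83039546e+01, -2.91975582e+01, -2.51111724e-04,
        5.75065787e-04,  1.78194739e-05]), 'position': array([ 0.21796681, -0.5320879 ,  0.25630959]), 'orientation': array([3.14158936e+00, 1.75107745e-06, 3.88832794e-01]), 'wrist_force': array([-0.69482802, -0.80585117, -0.4278056 ]), 'moment': array([ 0.025377  , -0.03364664,  0.0076297 ]), 'grasp_force': 0.0, 'grip_width': 0.08562125235139494}
```

View pics/top0.png

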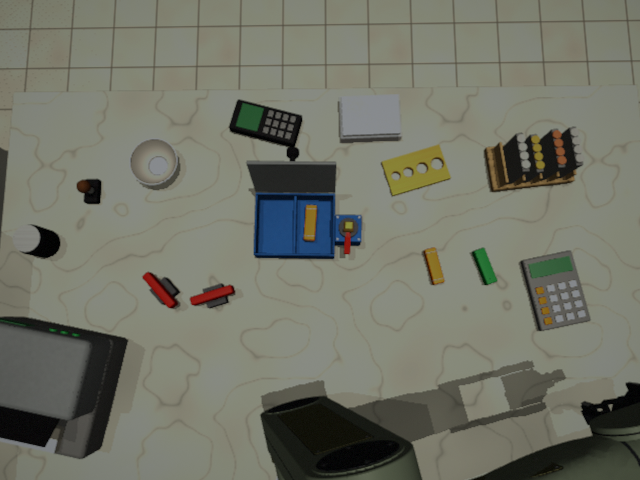

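View pics/side0.png

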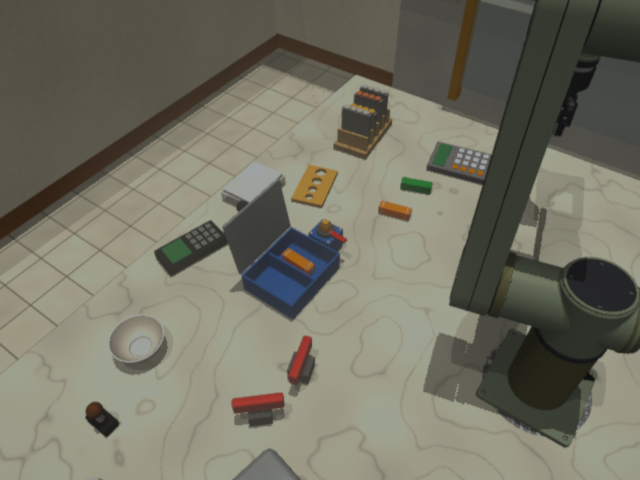

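Top view: orange tube at (433,266), green look-alike at (484,266), box at (295,225), brass spindle at (348,228) with its latch pointing down towards the robot. The two red keys are at (160,290) and (212,295), and the left one is farther from the base. The side view agrees, with the lid about upright.

```bash
cat > h.py <<'E'
import cv2,numpy as np
from station import arm
from scipy.spatial.transform import Rotation as R
def cal(c):
    k=arm.calibration(c); return np.array(k["intrinsics"]),np.array(k["position"]),R.from_euler("xyz",k["orientation"]).as_matrix()
def ray(c,uv,z):
    K,p,M=cal(c); uv=np.atleast_2d(uv).astype(float)
    d=np.c_[(uv[:,0]-K[0,2])/K[0,0],-(uv[:,1]-K[1,2])/K[1,1],-np.ones(len(uv))]@M.T
    return p+d*((z-p[2])/d[:,2])[:,None]
def proj(c,P):
    K,p,M=cal(c); q=(np.atleast_2d(P)-p)@M; return np.c_[K[0,0]*q[:,0]/-q[:,2]+K[0,2],K[1,1]*q[:,1]/q[:,2]+K[1,2]]
def blob(c,im,win,h,z,s=110,v=60,show=""):
    "colour blob (hsv hue range) in window u0,v0,u1,v1 -> rect on plane z"
    u0,v0,u1,v1=win; H=cv2.cvtColor(im[v0:v1,u0:u1],cv2.COLOR_RGB2HSV).astype(int)
    hue=(H[...,0]+20)%180
    m=((hue>=h[0]+20)&(hue<=h[1]+20)&(H[...,1]>s)&(H[...,2]>v)).astype(np.uint8)
    n,l,st,_=cv2.connectedComponentsWithStats(m); i=1+st[1:,4].argmax()
    y,x=np.where(l==i); P=ray(c,np.c_[x+u0,y+v0],z)[:,:2]
    (cx,cy),(a,b),ang=cv2.minAreaRect((P*1000).astype(np.float32))
    if a<b: a,b,ang=b,a,ang+90
    print(show,c,"c",round(cx/1e3,4),round(cy/1e3,4),"size",round(a,1),round(b,1),"ang",round((ang+90)%180-90,1),"n",len(x),"mean",P.mean(0).round(4))
E
python3 - <<'E'
from h import *
t=cv2.imread("pics/top0.png")[:,:,::-1].copy(); s=cv2.imread("pics/side0.png")[:,:,::-1].copy()
blob("top",t,(415,240,450,295),(8,28),.027,show="tube"); blob("side",s,(370,195,420,225),(3,28),.027,show="tube")
blob("top",t,(135,265,185,315),(-15,6),.069,show="key"); blob("side",s,(225,385,290,415),(-15,6),.069,show="key")
blob("top",t,(335,230,360,258),(-15,6),.09,show="latch");
blob("top",t,(300,200,322,245),(8,28),.032,show="tubein");
blob("top",t,(335,215,362,240),(15,35),.0995,show="spindle",s=80)
blob("top",t,(250,188,340,262),(100,125),.055,show="box")
print(proj("top",[[.575,-.058,.0995]]))
o=[(t[140:330,120:380],"a")]
cv2.imwrite("pics/c0.png",cv2.resize(t[170:320,130:370],None,fx=3.3,fy=3.3,interpolation=cv2.INTER_CUBIC)[:,:,::-1])
E
```

```text
tube top c 0.4867 -0.2631 size 84.8 30.3 ang 13.3 n 407 mean [ 0.4869 -0.2637]
tube side c 0.4837 -0.2532 size 85.3 46.5 ang 13.0 n 383 mean [ 0.4827 -0.2535]
key top c 0.4302 0.3761 size 97.5 21.0 ang 42.2 n 376 mean [0.4295 0.3752]
key side c 0.4264 0.383 size 96.7 29.2 ang 42.3 n 635 mean [0.4267 0.3808]
latch top c 0.5339 -0.0572 size 48.2 13.6 ang -0.7 n 131 mean [ 0.533  -0.0574]
tubein top c 0.587 0.0292 size 76.5 26.6 ang -3.5 n 338 mean [0.5882 0.0291]
spindle top c 0.5702 -0.0607 size 22.9 20.3 ang -0.6 n 98 mean [ 0.5708 -0.0605]
box top c 0.5844 0.0589 size 199.4 150.9 ang 88.8 n 4189 mean [0.5776 0.0639]
[[347.29733513 223.88295001]]
```

View pics/c0.png

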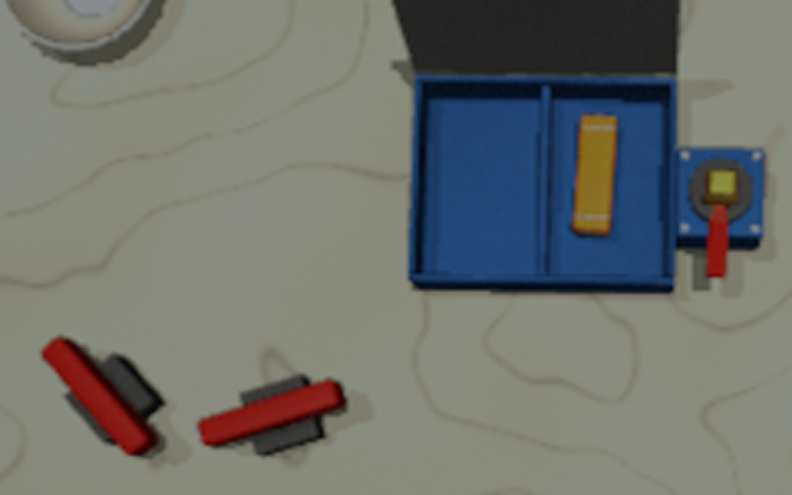

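Crop view: box rim corners at crop px (415,75), (675,78), (673,283) and (411,283), spindle tip at (722,181), latch pointing straight down, the target key's bar at about 42°. I'll compute box and spindle from these pixels and start toward the tube.

```bash
python3 - <<'E'
from h import *
f=lambda u,v:(130+u/3.3,170+v/3.3)
print(ray("top",[f(415,75),f(675,78),f(673,283),f(411,280)],.055).round(4))
print(ray("top",[f(722,181)],.0995).round(4))
E
python3 -m creep '[[0.025,0.025,0,0,0,-0.2,0],[0.025,0.025,0,0,0,-0.2,0],[0.025,0.025,0,0,0,-0.2,0],[0.025,0.025,0,0,0,-0.2,0],[0.025,0.025,0,0,0,-0.2,0],[0.025,0.025,0,0,0,-0.2,0],[0.025,0.025,0,0,0,-0.2,0],[0.025,0.025,0,0,0,-0.2,0],[0.025,0.025,-0.02,0,0,-0.2,0],[0.025,0.025,-0.02,0,0,0,0],[0.02,0.017,-0.03,0,0,0,0],[0,0,0,0,0,0,0]]'
```

```text
[[ 0.66    0.1569  0.055 ]
 [ 0.6563 -0.0304  0.055 ]
 [ 0.508  -0.0278  0.055 ]
 [ 0.5112  0.1575  0.055 ]]
[[ 0.5728 -0.0613  0.0995]]
t: 1.9
position: [0.4878, -0.2592, 0.1803]
orientation: [-3.132, 0.005, 0.237]
wrist_force: [-0.7, 1.2, -1.7]
grip_width: 0.0857
grasp_force: 0.0
```

```bash
python3 -m creep '[[0,-0.005,-0.03,0,0,0,0],[0,0,-0.03,0,0,0,0],[0,0,-0.03,0,0,0,0],[0,0,-0.03,0,0,0,0],[0,0,-0.02,0,0,0,0],[0,0,-0.01,0,0,0,0],[0,0,0,0,0,0,0.4],[0,0,0,0,0,0,1],[0,0,0,0,0,0,1],[0,0,0,0,0,0,1],[0,0,0,0,0,0,1],[0,0,0,0,0,0,1]]'
```

```text
t: 2.9
position: [0.4893, -0.2709, 0.0384]
orientation: [3.139, -0.002, 0.232]
wrist_force: [-0.8, 2.1, 6.2]
grip_width: 0.0255
grasp_force: 61.3
```

```bash
python3 -m creep '[[0,0,0,0,0,0,0.5],[0,0.002,-0.004,0,0,0,0.5],[0,0.002,-0.004,0,0,0,0.5],[0,0,0,0,0,0,1],[0,0,0,0,0,0,1],[0,0,0,0,0,0,1],[0,0,0,0,0,0,1],[0,0,0,0,0,0,1],[0,0,0.01,0,0,0,1],[0,0,0.03,0,0,0,1],[0,0,0.04,0,0,0,1],[0,0,0.04,0,0,0,1]]'
```

```text
t: 3.9
position: [0.4865, -0.2649, 0.1484]
orientation: [-3.138, 0.003, 0.232]
wrist_force: [1.2, -1.0, -2.0]
grip_width: 0.0259
grasp_force: 60.8
```

```bash
python3 -m creep '[[0.009,0.038,0.003,0,0,-0.3,1],[0.009,0.038,0.003,0,0,-0.3,1],[0.009,0.038,0.003,0,0,-0.3,1],[0.009,0.038,0.003,0,0,-0.3,1],[0.009,0.038,0,0,0,-0.3,1],[0.009,0.038,0,0,0,-0.3,1],[0.009,0.038,0,0,0,-0.3,1],[0.009,0.038,0,0,0,-0.3,1],[0.009,0.038,0,0,0,-0.3,1],[0.009,0.034,0,0,0,-0.2,1],[0.003,0,0,0,0,0,1],[0,0,0,0,0,0,1]]'
python3 - <<'E'
from h import *
s=arm.state();print(s["position"],s["orientation"])
im=arm.read_camera("top");cv2.imwrite("pics/t1.png",cv2.resize(im[130:300,200:400],None,fx=3.5,fy=3.5)[:,:,::-1])
E
```

```text
t: 4.9
position: [0.581, 0.1119, 0.1605]
orientation: [3.141, 0.0, -0.017]
wrist_force: [0.5, 0.0, -2.5]
grip_width: 0.026
grasp_force: 61.0
[0.58097139 0.11187414 0.16050288] [ 3.14133633e+00  1.74337596e-05 -1.71970559e-02]
```

View pics/t1.png

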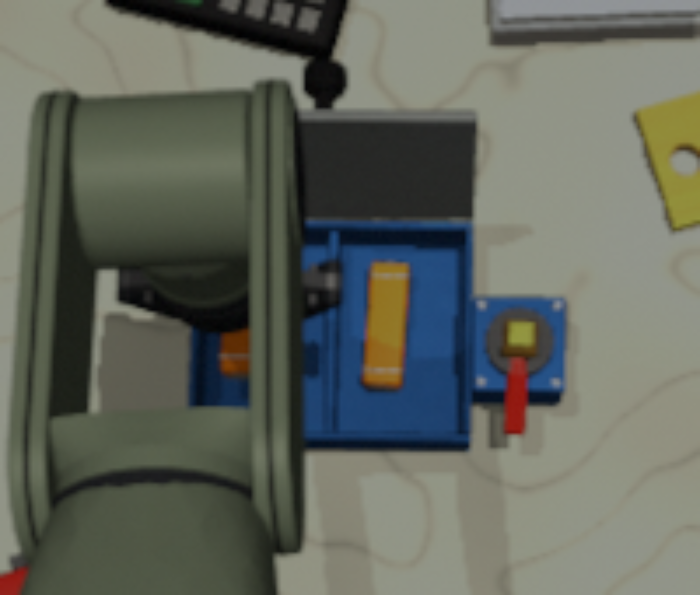

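Tube held above the bay, the lid knob at (325,78) on the middle line, the spindle clear. Lowering.

```bash
python3 -m creep '[[0.002,-0.001,-0.03,0,0,0,1],[0,0,-0.03,0,0,0,1],[0,0,-0.03,0,0,0,1],[0,0,-0.015,0,0,0,1],[0,0,-0.01,0,0,0,1],[0,0,-0.005,0,0,0,1],[0,0,-0.003,0,0,0,1],[0,0,-0.002,0,0,0,1],[0,0,0,0,0,0,1],[0,0,0,0,0,0,1]]'
```

```text
t: 5.78
position: [0.584, 0.1089, 0.0366]
orientation: [-3.141, -0.002, -0.021]
wrist_force: [0.7, -0.5, -1.4]
grip_width: 0.0264
grasp_force: 60.9
```

```bash
python3 -m creep '[[0,0,-0.001,0,0,0,1],[0,0,-0.001,0,0,0,1],[0,0,-0.001,0,0,0,1],[0,0,-0.001,0,0,0,1],[0,0,0,0,0,0,1],[0,0,0,0,0,0,1]]'
```

```text
t: 6.28
position: [0.5834, 0.109, 0.0329]
orientation: [3.142, -0.001, -0.021]
wrist_force: [-2.4, -0.6, 6.5]
grip_width: 0.0258
grasp_force: 62.2
```

```bash
python3 -m creep '[[0,0,0,0,0,0,0.5],[0,0,0,0,0,0,0.5],[0,0,0,0,0,0,0.5],[0,0,0,0,0,0,0.5],[0,0,0.01,0,0,0,0.5],[0,0,0.03,0,0,0,0.5],[0,0,0.04,0,0,0,0.5],[0,0,0.04,0,0,0,1],[0,0,0.04,0,0,0,1],[0,0,0.04,0,0,0,1],[0,0,0.035,0,0,0,1],[0,0,0,0,0,0,1]]'
python3 - <<'E'
from h import *
im=arm.read_camera("side");cv2.imwrite("pics/s1.png",cv2.resize(im[140:340,160:420],None,fx=3,fy=3)[:,:,::-1])
E
```

```text
t: 7.28
position: [0.588, 0.1096, 0.2774]
orientation: [-3.14, -0.019, -0.021]
wrist_force: [1.7, -0.3, 1.7]
grip_width: 0.0
grasp_force: 0.0
```

View pics/s1.png

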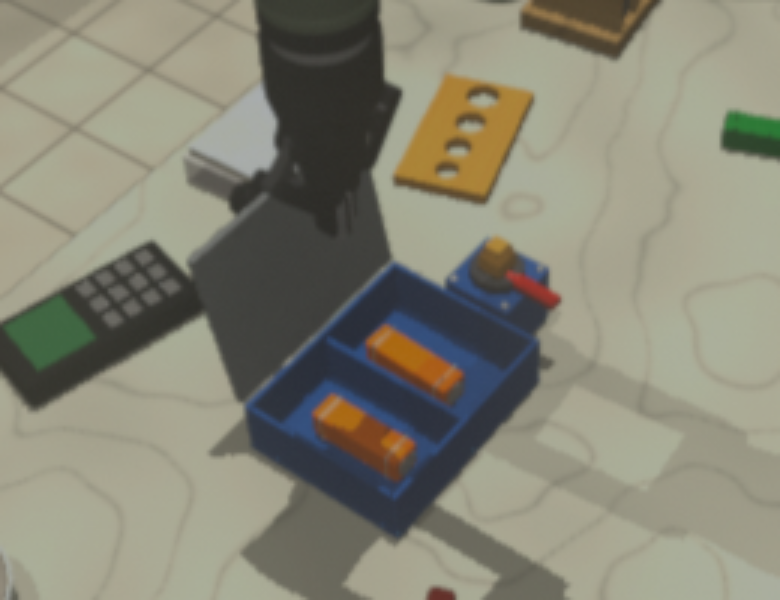

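The tube lies flat in the formerly empty bay, beside the other. Next I go over the lid and behind it.

```bash
python3 -m creep '[[0.03,0.004,0,0,0,0,1],[0.038,0.004,0,0,0,0,1],[0.038,0.004,0,0,0,0,1],[0.038,0.003,0,0,0,0,1],[0.005,0,-0.01,0,0,0,1],[0,0,-0.03,0,0,0,1],[0,0,-0.03,0,0,0,1],[0,0,-0.01,0,0,0,1],[0,0,0,0,0,0,1],[0,0,0,0,0,0,1]]'
```

```text
t: 8.17
position: [0.7309, 0.124, 0.1851]
orientation: [3.142, 0.003, -0.021]
wrist_force: [0.5, 0.4, 0.9]
grip_width: -0.0005
grasp_force: 0.0
```

```bash
python3 -m creep '[[-0.015,0,0.006,0,0,0,1],[-0.015,0,0.006,0,0,0,1],[-0.009,0,0.001,0,0,0,1],[-0.009,0,0.001,0,0,0,1],[-0.009,0,0.001,0,0,0,1],[-0.009,0,0,0,0,0,1],[-0.009,0,-0.001,0,0,0,1],[-0.009,0,-0.002,0,0,0,1],[-0.009,0,-0.003,0,0,0,1],[-0.008,0,-0.003,0,0,0,1],[-0.008,0,-0.003,0,0,0,1],[-0.006,0,-0.003,0,0,0,1]]'
```

```text
t: 9.17
position: [0.6174, 0.1241, 0.1884]
orientation: [-3.141, -0.004, -0.021]
wrist_force: [1.0, 1.1, 2.1]
grip_width: -0.0
grasp_force: 0.9
```

```bash
python3 -m creep '[[-0.007,0,-0.004,0,0,0,1],[-0.007,0,-0.004,0,0,0,1],[-0.006,0,-0.004,0,0,0,1],[-0.006,0,-0.005,0,0,0,1],[-0.005,0,-0.006,0,0,0,1],[-0.005,0,-0.006,0,0,0,1],[-0.005,0,-0.006,0,0,0,1],[-0.004,0,-0.006,0,0,0,1],[-0.004,0,-0.007,0,0,0,1],[-0.004,0,-0.007,0,0,0,1],[-0.003,0,-0.006,0,0,0,1],[-0.003,0,-0.005,0,0,0,1]]'
```

```text
t: 10.17
position: [0.5575, 0.1237, 0.1193]
orientation: [3.141, 0.0, -0.021]
wrist_force: [1.4, -0.8, 0.8]
grip_width: -0.0005
grasp_force: 0.4
```

```bash
python3 -m creep '[[-0.002,0,-0.005,0,0,0,1],[-0.002,0,-0.005,0,0,0,1],[-0.001,0,-0.004,0,0,0,1],[-0.001,0,-0.004,0,0,0,1],[0,0,-0.003,0,0,0,1],[0,0,-0.003,0,0,0,1],[0,0,-0.002,0,0,0,1],[0,0,-0.002,0,0,0,1],[0,0,-0.002,0,0,0,1],[0,0,-0.001,0,0,0,1],[0,0,-0.001,0,0,0,1],[0,0,0,0,0,0,1]]'
```

```text
t: 11.17
position: [0.552, 0.1239, 0.0886]
orientation: [-3.142, 0.0, -0.021]
wrist_force: [-1.1, -0.7, 2.9]
grip_width: 0.0003
grasp_force: 1.5
```

```bash
python3 -m creep '[[0,0,-0.001,0,0,0,1],[0,0,-0.001,0,0,0,1],[0,0,0,0,0,0,1],[0,0,0,0,0,0,1]]'
```

```text
t: 11.5
position: [0.5521, 0.124, 0.0884]
orientation: [3.141, 0.0, -0.021]
wrist_force: [-6.8, -2.0, 13.6]
grip_width: 0.0
grasp_force: 6.7
```

Lid is shut (13.6 N reaction at the rim). On to the key.

```bash
python3 -m creep '[[0,0,0.02,0,0,0.7,1],[0,0,0.04,0,0,0.7,1],[-0.005,0.02,0.03,0,0,0.7,0.5],[-0.013,0.028,0.01,0,0,0.7,0],[-0.013,0.028,0,0,0,0.7,0],[-0.015,0.03,0,0,0,0.7,0],[-0.015,0.03,0,0,0,0.7,0],[-0.015,0.03,0,0,0,0.8,0],[-0.015,0.03,0,0,0,0.8,0],[-0.015,0.03,0,0,0,0.8,0],[-0.015,0.027,0,0,0,0.8,0],[0,0,0,0,0,0.6,0]]'
python3 - <<'E'
from h import *
im=arm.read_camera("side"); blob("side",im,(215,380,300,420),(-15,6),.069,show="key")
t=cv2.imread("pics/side0.png")[:,:,::-1].copy()
E
```

```text
t: 12.5
position: [0.4281, 0.3814, 0.1863]
orientation: [-3.139, -0.002, 0.746]
wrist_force: [0.2, -1.0, -0.5]
grip_width: 0.0851
grasp_force: 0.0
key side c 0.4254 0.3825 size 95.1 29.3 ang 43.3 n 582 mean [0.422  0.3811]
```

```bash
python3 -m creep '[[0,0,-0.03,0,0,0,0],[0,0,-0.03,0,0,0,0],[0,0,-0.03,0,0,0,0],[0,0,-0.02,0,0,0,0],[0,0,-0.012,0,0,0,0],[0,0,0,0,0,0,0],[0,0,0,0,0,0,0.5],[0,0,0,0,0,0,1],[0,0,0,0,0,0,1],[0,0,0,0,0,0,1],[0,0,0,0,0,0,1],[0,0,0,0,0,0,1]]'
```

```text
t: 13.55
position: [0.4318, 0.3773, 0.0656]
orientation: [3.141, -0.002, 0.738]
wrist_force: [-0.3, -1.2, 2.8]
grip_width: 0.0193
grasp_force: 59.1
```

```bash
python3 -m creep '[[0,0,0.01,0,0,0,1],[0,0,0.03,0,0,0,1],[0,0,0.04,0,0,0.3,1],[0,0,0.04,0,0,0.5,1],[0.01,-0.025,0.025,0,0,0.7,1],[0.012,-0.036,0,0,0,0.7,1],[0.012,-0.038,0,0,0,0.7,1],[0.012,-0.038,0,0,0,0.7,1],[0.012,-0.038,0,0,0,0.7,1],[0.012,-0.038,0,0,0,0.7,1],[0.012,-0.038,0,0,0,0.7,1],[0.012,-0.038,0,0,0,0.7,1]]' && python3 -m creep '[[0.012,-0.038,0,0,0,0.7,1],[0.012,-0.038,0,0,0,0.7,1],[0.012,-0.038,0,0,0,0.7,1],[0.012,-0.025,0,0,0,0.7,1],[0.011,-0.01,0,0,0,0.8,1],[0,0,0,0,0,0,1],[0,0,0,0,0,0,1],[0,0,0,0,0,0,1]]'
python3 - <<'E'
from h import *
s=arm.state();print(s["position"],s["orientation"])
im=arm.read_camera("top");a=cv2.resize(im[150:300,270:420],None,fx=2.6,fy=2.6)
im=arm.read_camera("side");b=cv2.resize(im[140:290,250:400],None,fx=2.6,fy=2.6)
cv2.imwrite("pics/k1.png",np.hstack([a,b])[:,:,::-1])
z=s["position"][2]-.0656
p=s["position"]; 
for c in("top","side"): print(c,"exp bar ends",proj(c,[[p[0],p[1]+.05,z+.069],[p[0],p[1]-.05,z+.069]]).round(1).tolist())
E
```

```text
t: 14.55
position: [0.5244, 0.0862, 0.2093]
orientation: [-3.141, 0.0, 1.3]
wrist_force: [0.9, -0.7, -3.0]
grip_width: 0.0191
grasp_force: 59.3
t: 15.22
position: [0.5829, -0.0602, 0.2088]
orientation: [-3.14, -0.001, 1.61]
wrist_force: [-0.1, 0.4, -3.2]
grip_width: 0.0191
grasp_force: 59.4
[ 0.58294906 -0.06021532  0.20876221] [-3.13957992e+00 -1.13377960e-03  1.60994119e+00]
top exp bar ends [[326.0, 210.2], [374.9, 209.9]]
side exp bar ends [[308.8, 197.8], [333.8, 173.0]]
```

View pics/k1.png

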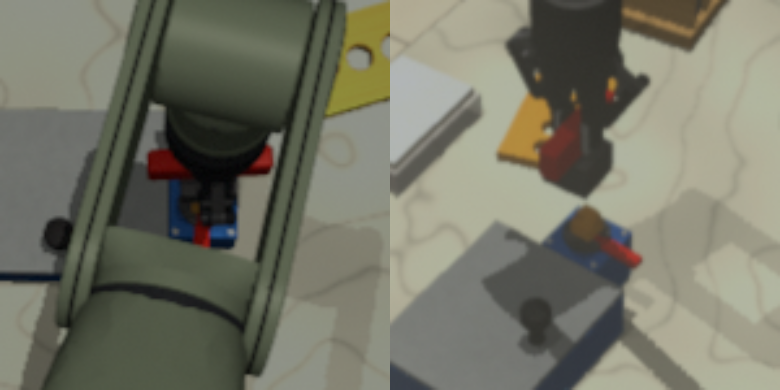

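Bar ends in the top view are at px ~327 and ~374.6, expected 326–375, so the key is centred in the hand. The side view shows the key above the spindle and the lid shut. Correcting x and yaw, then descending.

```bash
python3 -m creep '[[-0.005,-0.001,0,0,0,-0.3,1],[-0.005,0,-0.01,0,0,-0.3,1],[0,0,-0.015,0,0,0,1],[0,0,-0.012,0,0,0,1],[0,0,-0.003,0,0,0,1],[0,0,0,0,0,0,1],[0,0,0,0,0,0,1]]' && python3 -m creep '[[0,0,-0.003,0,0,0,1],[0,0,-0.003,0,0,0,1],[0,0,-0.002,0,0,0,1],[0,0,-0.002,0,0,0,1],[0,0,0,0,0,0,1],[0,0,0,0,0,0,1]]'
```

```text
t: 15.9
position: [0.5738, -0.0619, 0.169]
orientation: [-3.141, -0.0, 1.558]
wrist_force: [-0.6, 0.4, -3.1]
grip_width: 0.0187
grasp_force: 59.4
t: 16.4
position: [0.5739, -0.0621, 0.1591]
orientation: [-3.141, -0.0, 1.558]
wrist_force: [0.5, -0.2, -3.4]
grip_width: 0.019
grasp_force: 59.4
```

```bash
python3 -m creep '[[0,0,-0.002,0,0,0,1],[0,0,-0.002,0,0,0,1],[0,0,-0.002,0,0,0,1],[0,0,0,0,0,0,1],[0,0,0,0,0,0,1]]'&& python3 -m creep '[[0,0,-0.001,0,0,0,1],[0,0,-0.001,0,0,0,1],[0,0,0,0,0,0,1],[0,0,0,0,0,0,1]]'
```

```text
t: 16.82
position: [0.5739, -0.0616, 0.1531]
orientation: [-3.141, -0.001, 1.558]
wrist_force: [0.3, 2.3, -2.6]
grip_width: 0.019
grasp_force: 59.4
t: 17.15
position: [0.5738, -0.0616, 0.1512]
orientation: [-3.141, -0.001, 1.558]
wrist_force: [-0.7, 3.1, -0.2]
grip_width: 0.019
grasp_force: 59.7
```

```bash
python3 -m creep '[[0,0.001,0,0,0,0,1],[0,0,-0.001,0,0,0,1],[0,0,-0.001,0,0,0,1],[0,0,0,0,0,0,1],[0,0,0,0,0,0,1]]'&& python3 -m creep '[[0,0,-0.001,0,0,0,1],[0,0,-0.001,0,0,0,1],[0,0,0,0,0,0,1],[0,0,0,0,0,0,1]]'
```

```text
t: 17.57
position: [0.5738, -0.0612, 0.1489]
orientation: [-3.141, 0.0, 1.558]
wrist_force: [-1.2, 2.3, -2.7]
grip_width: 0.0192
grasp_force: 59.5
t: 17.9
position: [0.5738, -0.0612, 0.147]
orientation: [-3.141, 0.0, 1.558]
wrist_force: [-0.7, 1.0, -0.3]
grip_width: 0.0191
grasp_force: 59.8
```

Sliding well; continue to the seat.

```bash
python3 -m creep '[[0,0,-0.001,0,0,0,1],[0,0,-0.001,0,0,0,1],[0,0,-0.001,0,0,0,1],[0,0,0,0,0,0,1],[0,0,0,0,0,0,1]]'&& python3 -m creep '[[0,0,-0.001,0,0,0,1],[0,0,-0.001,0,0,0,1],[0,0,-0.001,0,0,0,1],[0,0,0,0,0,0,1],[0,0,0,0,0,0,1]]'
```

```text
t: 18.32
position: [0.5738, -0.0611, 0.144]
orientation: [-3.141, -0.0, 1.558]
wrist_force: [-1.0, 1.7, -1.5]
grip_width: 0.0189
grasp_force: 59.8
t: 18.73
position: [0.5738, -0.0611, 0.141]
orientation: [-3.141, -0.0, 1.558]
wrist_force: [-1.7, 0.7, -0.7]
grip_width: 0.019
grasp_force: 59.8
```

```bash
python3 -m creep '[[0,0,-0.001,0,0,0,1],[0,0,-0.001,0,0,0,1],[0,0,0,0,0,0,1],[0,0,0,0,0,0,1]]'&& python3 -m creep '[[0,0,-0.001,0,0,0,1],[0,0,-0.001,0,0,0,1],[0,0,0,0,0,0,1],[0,0,0,0,0,0,1]]'
```

```text
t: 19.07
position: [0.5738, -0.0611, 0.1391]
orientation: [-3.141, -0.0, 1.558]
wrist_force: [-2.8, 1.4, -0.9]
grip_width: 0.019
grasp_force: 59.8
t: 19.4
position: [0.574, -0.0611, 0.139]
orientation: [-3.141, 0.0, 1.558]
wrist_force: [-6.5, 3.0, 8.2]
grip_width: 0.019
grasp_force: 61.0
```

Seated (z stops at 0.139 as predicted). Turning clockwise.

```bash
python3 -m creep '[[0,0,0,0,0,-0.4,1],[0,0,0,0,0,-0.7,1],[0,0,0,0,0,-0.8,1],[0,0,0,0,0,-0.8,1],[0,0,0,0,0,-0.8,1],[0,0,0,0,0,-0.8,1],[0,0,0,0,0,-0.8,1],[0,0,0,0,0,-0.8,1],[0,0,0,0,0,-0.8,1],[0,0,0,0,0,-0.8,1],[0,0,0,0,0,-0.8,1],[0,0,0,0,0,-0.7,1]]' && python3 -m creep '[[0,0,0,0,0,-0.8,1],[0,0,0,0,0,-0.8,1],[0,0,0,0,0,-0.8,1],[0,0,0,0,0,-0.8,1],[0,0,0,0,0,-0.8,1],[0,0,0,0,0,-0.8,1],[0,0,0,0,0,-0.8,1],[0,0,0,0,0,-0.8,1],[0,0,0,0,0,-0.8,1],[0,0,0,0,0,-0.6,1],[0,0,0,0,0,0,1],[0,0,0,0,0,0,1]]'
python3 -c "
from station import arm;s=arm.state();print(s['moment'],s['orientation'])"
```

```text
t: 20.4
position: [0.5738, -0.0617, 0.139]
orientation: [3.141, 0.001, 0.77]
wrist_force: [-7.4, 0.5, 8.8]
grip_width: 0.0192
grasp_force: 61.0
t: 21.4
position: [0.5741, -0.0609, 0.139]
orientation: [-3.141, -0.0, 0.092]
wrist_force: [-6.4, 2.1, 7.9]
grip_width: 0.019
grasp_force: 61.0
[ 0.67169108  1.15252476 -0.03283424] [-3.14144794e+00 -2.24348406e-04  9.22936790e-02]
```

```bash
python3 -m creep '[[0,0,0,0,0,-0.5,1],[0,0,0,0,0,-0.5,1],[0,0,0,0,0,-0.4,1],[0,0,0,0,0,0,1],[0,0,0,0,0,0,1]]'
python3 -c "
from station import arm;s=arm.state();print(s['moment'],s['orientation'])"
python3 -m creep '[[0,0,0,0,0,-0.3,1],[0,0,0,0,0,-0.3,1],[0,0,0,0,0,0,1],[0,0,0,0,0,0,1]]'
python3 -c "
from station import arm;s=arm.state();print(s['moment'],s['orientation'])"
```

```text
t: 21.82
position: [0.5741, -0.061, 0.139]
orientation: [-3.142, -0.0, -0.03]
wrist_force: [-5.5, 2.5, 7.3]
grip_width: 0.019
grasp_force: 61.0
[ 0.61532347  1.18992105 -0.02407242] [-3.14150216e+00 -2.78853326e-04 -2.99417625e-02]
t: 22.15
position: [0.5741, -0.061, 0.139]
orientation: [-3.142, -0.0, -0.082]
wrist_force: [-7.3, 2.9, 7.9]
grip_width: 0.0189
grasp_force: 61.0
[ 0.60901856  1.18843893 -0.04066305] [-3.14152358e+00 -2.75611213e-04 -8.22352128e-02]
```

```bash
python3 -m creep '[[0,0,0,0,0,-0.3,1],[0,0,0,0,0,-0.3,1],[0,0,0,0,0,0,1]]'
python3 -c "
from station import arm;s=arm.state();print(s['moment'],s['orientation'])"
python3 - <<'E'
from h import *
a=cv2.resize(arm.read_camera("top")[170:290,290:410],None,fx=3.3,fy=3.3)
b=cv2.resize(arm.read_camera("side")[170:290,260:380],None,fx=3.3,fy=3.3)
cv2.imwrite("pics/k2.png",np.hstack([a,b])[:,:,::-1])
E
```

```text
t: 22.4
position: [0.574, -0.0608, 0.139]
orientation: [3.141, -0.0, -0.133]
wrist_force: [-6.7, 3.0, 8.1]
grip_width: 0.0191
grasp_force: 61.2
[0.71338157 1.25369848 0.58473396] [ 3.14139717e+00 -9.01607525e-05 -1.33143869e-01]
```

View pics/k2.png

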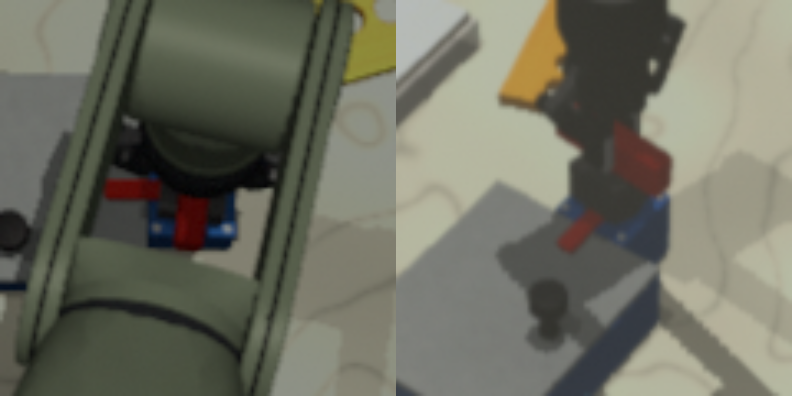

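The moment rose to 0.58 N m, the stop. The pictures show the latch bar pointing across the lid (top crop (130,188)) and the key seated. Releasing and retreating.

```bash
python3 -m creep '[[0,0,0,0,0,0,0.8],[0,0,0,0,0,0,0.5],[0,0,0,0,0,0,0.4],[0,0,0,0,0,0,0.4],[0,0,0,0,0,0,0.4],[0,0,0.01,0,0,0,0.4],[0,0,0.02,0,0,0,0.4],[0,0,0.03,0,0,0,0.4],[0,0,0.04,0,0,0,0.4],[0,0,0.04,0,0,0,0.4],[0,0,0.03,0,0,0,0.4]]' && python3 -m creep '[[-0.02,-0.03,0,0,0,0,0.4],[-0.02,-0.035,0,0,0,0,0.4],[-0.02,-0.035,0,0,0,0,0.4],[-0.02,-0.035,0,0,0,0,0.4],[-0.02,-0.035,0,0,0,0,0.4],[-0.02,-0.035,0,0,0,0,0.4],[-0.02,-0.035,0,0,0,0,0.4],[0,0,0,0,0,0,0.4],[0,0,0,0,0,0,0.4]]'
python3 - <<'E'
from h import *
a=cv2.resize(arm.read_camera("top")[160:290,240:370],None,fx=3,fy=3)
b=cv2.resize(arm.read_camera("side")[180:310,230:360],None,fx=3,fy=3)
cv2.imwrite("pics/k3.png",np.hstack([a,b])[:,:,::-1])
E
```

```text
t: 23.42
position: [0.575, -0.0615, 0.312]
orientation: [3.141, -0.005, -0.135]
wrist_force: [1.5, -0.1, 0.6]
grip_width: 0.0516
grasp_force: 0.0
t: 24.17
position: [0.433, -0.3031, 0.308]
orientation: [3.141, -0.001, -0.14]
wrist_force: [0.8, 1.0, -0.8]
grip_width: 0.0513
grasp_force: 0.0
```

View pics/k3.png

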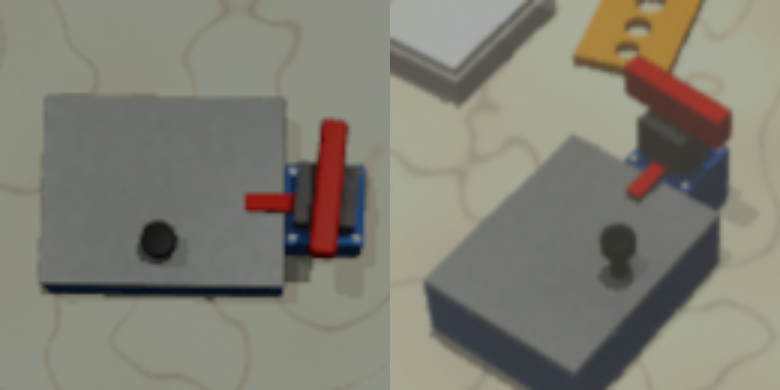

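The lid is flush shut, the latch bar lies straight across it at (270,202), and the key sits home on the spindle with the robot clear. Handing in.

```bash
python3 -c "
from station import arm;print(arm.hand_in())"
```

```text
the job is handed in; nothing more can be done
None
```

The job is handed in, at about 24 s of the 72 s allowed: the orange tube lies flat in its bay, the lid is shut, and the latch bar is turned to its stop across the lid with the key left seated on the spindle; the verdict was not shown.

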